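# Sort the calibration things into their trays

### The job

Put the used things away in their trays: stand the red-capped bottle in the red bay and the blue-capped bottle in the blue bay of the grey tray, lay the two petri dishes flat in the white tray with the green floor, one in each bay, and stand the white crucible in the yellow tray. Everything must rest flat on the floor of its bay, not on a rim. Leave the glass beaker and the conical flask with the orange stopper where they stand.

Things in the scene. Friction and masses are not known exactly. Their poses are not given: they have to be found in the camera images.
- red_cap_bottle: White plastic bottle with red screw cap, standing; round body 45 mm across up to about 60 mm high, then a 32 mm wide cap, 88 mm high in all; about 0.11 kg. Origin: centre of the underside; z up (its axis reads up to 0.05 rad off vertical when it stands).
- blue_cap_bottle: White plastic bottle with blue screw cap, otherwise like the red-capped one. Origin: centre of the underside; z up.
- pink_dish: Closed petri dish with pink medium, lying flat; a disc 62 mm across and 18 mm high, the lid is fixed to it; about 0.03 kg. Origin: centre of the underside; z up.
- cream_dish: Closed petri dish with cream-coloured medium, otherwise like the pink one. Origin: centre of the underside; z up.
- white_crucible: Small white porcelain crucible, open at the top, standing; 45 mm across at the rim, tapering to 26 mm at the foot, 39 mm high; about 0.045 kg. Origin: centre of the underside; z up.
- bottle_tray: Shallow grey tray, 78 x 152 mm, with two square bays, each 70 mm wide inside: the bay with the red floor centred at y = -37 mm, the one with the blue floor at y = +37 mm, both at x = 0. Fixed. Floor 4 mm thick; rim and dividers 4 mm thick, top 12 mm over the worktop; a grip tab sticks out 9 mm at each y end. Origin: centre of the underside; z up, y along the tray.
- dish_tray: Shallow white tray, 92 x 180 mm, with two square bays with green floors, each 84 mm wide inside, centred at x = 0, y = -44 mm and y = +44 mm. Fixed. Floor 4 mm thick; rim and dividers 4 mm thick, top 12 mm over the worktop; a grip tab sticks out 9 mm at each y end. Origin: centre of the underside; z up, y along the tray.
- crucible_tray: Small shallow yellow tray, 68 x 68 mm, with one square bay with a cork-brown floor, 60 mm wide inside, centred at x = 0, y = 0. Fixed. Floor 4 mm thick; rim and dividers 4 mm thick, top 12 mm over the worktop; a grip tab sticks out 9 mm at each y end. Origin: centre of the underside; z up, y along the tray.
- small_beaker: Clear glass beaker, about 54 mm across, 71 mm high, loose; a bystander that stays where it stands. Origin: centre of the underside; z up.
- conical_flask: Conical glass flask with pale blue filling and an orange stopper, 67 mm across at the foot, 126 mm high, loose; a bystander that stays where it stands. Origin: centre of the underside; z up.
Mind the look-alikes: they are no part of the job. Leave any purple look-alike of the cream_dish alone.

How it is judged (in metres and radians):
At the end, for the whole second after the job is handed in: Red-capped bottle in the red bay, blue-capped in the blue bay (within 14.5 mm of the bay centre in x and in y), one dish in each green bay (13.5 mm), crucible in the yellow tray (15.5 mm); undersides within 3.5 mm of the tray floor, axes within 0.1 rad of vertical, all released and at rest (x of red_cap_bottle in the frame of bottle_tray between -0.0145 and 0.0145 m and y of red_cap_bottle in the frame of bottle_tray between -0.0515 and -0.0225 m and z of red_cap_bottle in the frame of bottle_tray between 0.0005 and 0.0075 m and x of blue_cap_bottle in the frame of bottle_tray between -0.0145 and 0.0145 m and y of blue_cap_bottle in the frame of bottle_tray between 0.0225 and 0.0515 m and z of blue_cap_bottle in the frame of bottle_tray between 0.0005 and 0.0075 m and x of white_crucible in the frame of crucible_tray between -0.0155 and 0.0155 m and y of white_crucible in the frame of crucible_tray between -0.0155 and 0.0155 m and z of white_crucible in the frame of crucible_tray between 0.0005 and 0.0075 m and ((x of pink_dish in the frame of dish_tray between -0.0135 and 0.0135 m and y of pink_dish in the frame of dish_tray between -0.0575 and -0.0305 m and z of pink_dish in the frame of dish_tray between 0.0005 and 0.0075 m and x of cream_dish in the frame of dish_tray between -0.0135 and 0.0135 m and y of cream_dish in the frame of dish_tray between 0.0305 and 0.0575 m and z of cream_dish in the frame of dish_tray between 0.0005 and 0.0075 m) or (x of pink_dish in the frame of dish_tray between -0.0135 and 0.0135 m and y of pink_dish in the frame of dish_tray between 0.0305 and 0.0575 m and z of pink_dish in the frame of dish_tray between 0.0005 and 0.0075 m and x of cream_dish in the frame of dish_tray between -0.0135 and 0.0135 m and y of cream_dish in the frame of dish_tray between -0.0575 and -0.0305 m and z of cream_dish in the frame of dish_tray between 0.0005 and 0.0075 m)) and angle between each of red_cap_bottle, blue_cap_bottle, pink_dish, cream_dish, white_crucible's own z axis and vertical below 0.1 rad and linear speed of each of red_cap_bottle, blue_cap_bottle, pink_dish, cream_dish, white_crucible below 0.02 m/s and angular speed of each of red_cap_bottle, blue_cap_bottle, pink_dish, cream_dish, white_crucible below 0.2 rad/s); the robot touches nothing.
It fails at once if the beaker or the conical flask is pushed more than 25 mm or tipped over (distance of any of small_beaker, conical_flask from where it was at the start of the episode above 0.025 m or angle between any of small_beaker, conical_flask's own z axis and vertical above 0.4 rad).
It also fails if it takes over 136 s, if anything falls off the work surface, if the arm or the gripper's body presses on something with over 40 N, if the wrist force passes 120 N, or if a joint passes its speed limit or range.

### The arm

A 6-joint arm with a two-finger parallel gripper is mounted at the origin on a cart in front of the work surface, level with it; the furniture and walls round the work are solid. World frame = base frame: x ahead of the robot, y to its left, z up, the work surface at z = 0. Lengths are in m, angles in degrees, forces in N, time in s.
With the tool pointing down it reaches from about 0.25 to 0.725 m from the base axis. Payload 9.7 kg.
Tool frame: the origin (TCP) lies at the very end of the fingers, on their centre line; the grasp point (between the pads) lies 19 mm behind it; z points along the fingers, y is the line along which they close (so a half turn about z gives the same grasp; the last joint's range is limited). The gripper opens to 85 mm and grips with 20 to 120 N. Pads are 22 mm wide; open, the fingers measure 114 mm over their backs; the gripper's body (76 mm by 85 mm) begins 54 mm behind the grasp point. The pads swing forward as they close: fully open they stand 13 mm farther back than shut.
Start: joints at [72.594, 4.979, 10.078, 95.1, 0, 90], TCP at [0.165, 0.525, 0.231] pointing down, gripper open.
Joint ranges: [-179.16, 179.16], [-48.56, 103.87], [-65.8, 70.77], [-126.05, 130.52], [-82.76, 87.17], [-180, 180]. Speed limits (degrees/s): [127.2, 127.2, 147.25, 180, 180, 180].

### API

Orientations are given as [roll, pitch, yaw] about the fixed x, y, z axes, in that order (R = Rz(yaw) Ry(pitch) Rx(roll)).
In Python, from workcell import bot gives the robot as it stands.
- The arm moves only by the tool arm_command, never from a script. Its argument "series" is a list of rows, each a list of 4 numbers: the shift along the tool's x, y, z in m, then the turn about the tool's z in rad. A call has exactly 5 rows; each row is the pose to reach, as a shift and turn from the pose commanded when the call began, along the tool's axes at that moment; what a row does not reach only later rows make up. A row lasts 1/10 s, in which the tool goes at most 50 mm and 8.59 degrees, less where a joint would pass 70% of its speed; a pose out of reach is approached as far as the arm can. A call with a gripper value outside its range is refused whole. "hand" is the finger opening in m, from 0 to 0.0854, set as the call begins (left out, the last holds). The fingers move at their own pace and stop on an object; "grip_force" is the grip in N (left out, the last holds). Time passes only in rows, so rows that repeat a pose let the fingers close, or fill a call up. It gives the time, the measured TCP pose, the force, the opening and the grip force at its end, in the units of the state.
- bot.get_obs(): the state, without advancing time (a new reading comes with each control period).
- bot.camera(name): name is "side" or "top"; returns a dict with "color" (400x640x3 uint8, blue, green, red), "camera_matrix" (3x3 intrinsics, pixels), "dist_coeffs" ([k1, k2, p1, p2, k3] as OpenCV has them; the pictures are not rectified), "xyz" and "orientation" of the camera in the world. Camera axes: x right, y up, looking along -z (the intrinsics and any distortion apply to the point x, -y, -z); pixel columns grow to the right and rows downward; lengths in m; the calibration is good to about 2 mm. A picture is of the moment at which its call begins. There is no depth.
- bot.job_done(): hands the job in; it is judged then, once.
Trained networks look in the newest picture that a camera, given by its name, has taken for a name from the list of things; names that differ only in an ending like _2 or _b are one class to them, and where a whole thing is asked for, a point or a joint stands for the part that bears it (a point fixed in the world has none). Each returns a list of dicts, best first, with "confidence" (0 to 1); they miss things now and then, are a little off and sometimes report something else, mostly with a low value. They report only what shows in the picture. A call takes as long as a camera call. They do not tell look-alikes from the thing itself.
- bot.find_in(camera, target): "location" ([column, row] in pixels, amid what is visible of it).
- bot.mark_of(camera, target): "location" ([column, row] in pixels: a listed point, or the origin of a listed thing).
The state is a dict: "time": time; "q": joint angles; "qd": joint speeds; "joint_efforts": joint torques, N m; "ee_pos": TCP position; "tcp_rot": TCP orientation; "wrist_force": force on the tool from outside, world axes, zero at the start; "torque": the same for the moment, N m; "opening": finger opening in m; "grasp_force": force on a finger pad.
Only numpy, scipy, OpenCV 4.12 (cv2) and the standard library are available. Lean on these libraries where they do the work, as an engineer would, in place of code of your own. Each camera call takes 0.05 s, during which the arm holds its last target. There are 200 camera calls.

## Working session

There is one attempt and no reset: what is moved stays moved. The work goes in short steps, Python scripts to look and compute and a tool call to move; the robot and the scene stay as the last step left them, time stands still between calls to the robot, and variables do not carry over. Pictures are saved under pics/ and viewed, at most 14 in all, crops included, and the job is handed in when it is done.

Besides the shell and the picture viewer there is one more tool, called by a JSON object that holds its "api" and its "payload", one argument or row to a line. arm_command: Moves the arm, as the interface text tells. Its arguments: {"type":"object","properties":{"series":{"type":"array"},"hand":{"type":"number"},"grip_force":{"type":"number"}},"required":["series"]}

```bash
mkdir -p pics
cat > h.py <<'E'
import numpy as np, cv2
from scipy.spatial.transform import Rotation as R
from workcell import bot
def ray(c,px):
    u=cv2.undistortPoints(np.array([[px]],float),np.array(c["camera_matrix"]),np.array(c["dist_coeffs"]))[0,0]
    d=np.array([u[0],-u[1],-1.0])
    o=np.array(c["orientation"],float)
    M=o if o.shape==(3,3) else R.from_euler('xyz',o,degrees=True).as_matrix()
    return np.array(c["xyz"]),M@d
def at(c,px,z):
    p,d=ray(c,px); return p+d*(z-p[2])/d[2]
E
python3 - <<'E'
from h import *
o=bot.get_obs(); print({k:np.round(v,3) for k,v in o.items()})
for n in("top","side"):
    c=bot.camera(n); cv2.imwrite(f"pics/{n}0.png",c["color"]); print(n,c["xyz"],c["orientation"],c["dist_coeffs"],c["camera_matrix"])
    for t in "red_cap_bottle blue_cap_bottle pink_dish cream_dish white_crucible bottle_tray dish_tray crucible_tray small_beaker conical_flask".split():
        for r in bot.mark_of(n,t)[:3]: print(t,np.round(r["location"],1),round(r["confidence"],2),np.round(at(c,r["location"],0),4)[:2])
E
```

```text
{'time': np.float64(0.0), 'q': array([72.593,  5.01 , 10.033, 95.099,  0.   , 90.001]), 'qd': array([-0.071,  0.042, -0.043,  0.019, -0.009, -0.007]), 'joint_efforts': array([ 0.0000e+00, -5.2039e+01,  4.6480e+01,  1.6000e-02,  0.0000e+00,
        0.0000e+00]), 'ee_pos': array([0.164, 0.525, 0.231]), 'tcp_rot': array([-179.924,   -0.   ,  162.592]), 'wrist_force': array([-0.474, -0.16 , -0.498]), 'torque': array([ 0.001, -0.073,  0.016]), 'grasp_force': np.float64(0.0), 'opening': np.float64(0.085)}
top [0.35193762 0.01325919 1.20859872] [  3.45907254  -0.91285983 -91.11003637] [-0.07725708  0.          0.          0.          0.        ] [[368.22511608   0.         318.11875334]
 [  0.         368.22511608 199.4224815 ]
 [  0.           0.           1.        ]]
red_cap_bottle [422.  194.9] 0.51 [ 0.4333 -0.3533]
blue_cap_bottle [275.9 206.5] 0.58 [0.4039 0.1316]
pink_dish [353.6 204.1] 0.76 [ 0.407 -0.124]
cream_dish [268.  241.6] 0.78 [0.2896 0.159 ]
cream_dish [314.9 200.9] 0.71 [0.4199 0.0033]
white_crucible [211.5 202.5] 0.68 [0.4209 0.3439]
white_crucible [247.7 206.7] 0.18 [0
[... 747 characters left out ...]
216.4] 0.86 [ 0.4193 -0.0019]
cream_dish [364.4 269.1] 0.69 [0.2968 0.1637]
cream_dish [314.6 254.8] 0.3 [0.4051 0.1326]
white_crucible [293.9 341.7] 0.75 [0.4138 0.3495]
white_crucible [324.4 188.7] 0.68 [ 0.4107 -0.1258]
bottle_tray [222.3 322.1] 0.74 [0.5499 0.3251]
bottle_tray [298.1 339.9] 0.33 [0.4071 0.3451]
dish_tray [269.  194.5] 0.7 [ 0.5553 -0.0828]
dish_tray [314.2 258. ] 0.17 [0.4047 0.1425]
crucible_tray [243.7 249.5] 0.84 [0.5638 0.1334]
crucible_tray [316.  217.6] 0.34 [0.418  0.0028]
small_beaker [311.9 289. ] 0.63 [0.3983 0.2289]
small_beaker [336.5 167.7] 0.62 [ 0.3867 -0.2406]
small_beaker [223.9 326.8] 0.43 [0.5438 0.3345]
conical_flask [311.5 287.8] 0.94 [0.3995 0.2259]
```

View pics/top0.png

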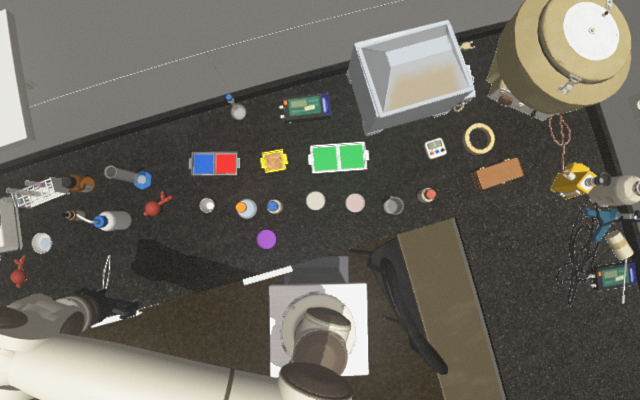

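View pics/side0.png

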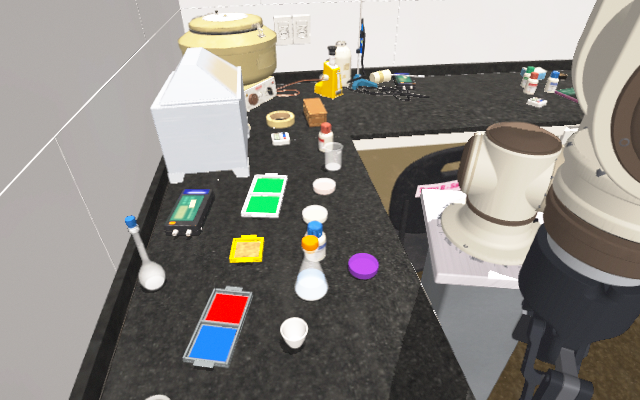

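Candidates, top picture:
- **Red bottle:** (427,195). The other red caps are on the far counter, side (531,85).
- **Blue bottle:** (275,206). Others are the lying bottle at top (110,221) and one on the far counter.
- **Cream dish:** (316,201), not the purple one at (266,239).
- **Pink dish:** (355,203).
- **Crucible:** (207,205), not the white cup at (42,243).

Flask (246,208), beaker (393,205) and the purple dish stay put. Next I measure by colour and check one close crop.

```bash
cat > m.py <<'E'
from h import *
def blob(img,lo,hi,box):
    x0,y0,x1,y1=box; h=cv2.cvtColor(img,cv2.COLOR_BGR2HSV)[y0:y1,x0:x1]
    m=cv2.inRange(h,np.array(lo),np.array(hi)); n,l,s,c=cv2.connectedComponentsWithStats(m)
    if n<2: return None,None,0
    i=1+np.argmax(s[1:,4]); cs,_=cv2.findContours((l==i).astype('u1'),0,1)
    return c[i]+[x0,y0],cs[0][:,0]+[x0,y0],s[i,4]
E
python3 - <<'E'
from m import *
t=bot.camera("top"); s=bot.camera("side")
I=t["color"]; S=s["color"]
def rep(n,c,img,lo,hi,box,z,rect=False):
    p,k,a=blob(img,lo,hi,box)
    if p is None: print(n,None); return
    w=at(c,p,z); x=''
    if rect:
        P=np.array([at(c,q,z)[:2] for q in k.astype(float)],np.float32); x=cv2.minAreaRect(P)
    print(n,np.round(p,1),a,np.round(w[:2],4),x)
rep('redbay',t,I,(0,150,80),(8,255,255),(214,145,245,180),.004,1)
rep('bluebay',t,I,(100,150,80),(120,255,255),(185,145,216,180),.004,1)
rep('green',t,I,(50,120,80),(75,255,255),(305,135,340,180),.004,1)
rep('green2',t,I,(50,120,80),(75,255,255),(340,135,372,180),.004,1)
rep('yellow',t,I,(24,150,80),(34,255,255),(255,145,292,175),.012,1)
rep('redbayS',s,S,(0,150,80),(8,255,255),(190,280,260,340),.004,1)
rep('bluebayS',s,S,(100,150,80),(120,255,255),(180,310,250,370),.004,1)
rep('greenS',s,S,(50,120,80),(75,255,255),(235,165,300,220),.004,1)
rep('yellowS',s,S,(24,150,80),(34,255,255),(220,230,275,270),.012,1)
rep('cream',t,I,(0,0,150),(40,90,255),(300,185,332,217),.018)
rep('pink',t,I,(0,0,130),(179,90,255),(339,187,370,219),.018)
rep('cruc',t,I,(0,0,130),(179,60,255),(192,190,222,220),.039)
rep('redcap',t,I,(0,120,60),(10,255,255),(415,180,445,210),.088)
rep('bluecap',t,I,(100,120,60),(125,255,255),(262,195,290,220),.088)
rep('redcapS',s,S,(0,120,60),(10,255,255),(315,115,340,142),.075)
rep('bluecapS',s,S,(100,120,60),(125,255,255),(300,215,330,240),.075)
rep('creamS',s,S,(0,0,150),(40,90,255),(300,203,330,228),.012)
rep('pinkS',s,S,(0,0,130),(179,90,255),(310,177,340,197),.012)
rep('crucS',s,S,(0,0,130),(179,60,255),(270,310,320,360),.022)
a=cv2.resize(I[140:225,190:445],None,fx=3,fy=3,interpolation=cv2.INTER_CUBIC)
b=cv2.resize(S[115:365,180:380],None,fx=1.25,fy=1.25,interpolation=cv2.INTER_CUBIC)
o=np.zeros((a.shape[0]+b.shape[0],a.shape[1],3),'u1'); o[:a.shape[0]]=a; o[a.shape[0]:,:b.shape[1]]=b
cv2.imwrite("pics/crop1.png",o)
E
```

```text
redbay [225.4 163.2] 345 [0.55   0.2966] ((0.5506133437156677, 0.2974836826324463), (0.060004156082868576, 0.06004926934838295), 88.83572387695312)
bluebay [203.1 163.5] 337 [0.5505 0.3708] ((0.5505189895629883, 0.37128961086273193), (0.061541151255369186, 0.05682794377207756), 88.8129653930664)
green [324.8 158.2] 489 [ 0.5604 -0.032 ] ((0.5601422786712646, -0.03176947683095932), (0.07375305891036987, 0.07356975227594376), 3.2241368293762207)
green2 [351.3 156.3] 487 [ 0.5653 -0.1199] ((0.565421462059021, -0.12012017518281937), (0.0738319531083107, 0.0732150599360466), 3.3461873531341553)
yellow [273.2 160.4] 255 [0.5546 0.1374] ((0.5538507699966431, 0.13673681020736694), (0.07138072699308395, 0.08831974864006042), 8.626500129699707)
redbayS [226.8 308.2] 897 [0.5497 0.2969] ((0.5501202940940857, 0.29570817947387695), (0.06356731057167053, 0.06163454055786133), 0.0375094935297966)
bluebayS [213.1 343. ] 1168 [0.5505 0.3714] ((0.5508028268814087, 0.3698839545249939), (0.06336598843336105, 0.06309565156698227), 89.09403991699219)
greenS [262.8 204.1] 457 [ 0.56  -0.033] ((0.5605573058128357, -0.03499425947666168), (0.07562100887298584, 0.069759801030159), 4.078686237335205)
yellowS [246.2 248.9] 493 [0.5537 0.1433] ((0.5534139275550842, 0.13871920108795166), (0.07186032831668854, 0.08992558717727661), 9.049439430236816)
cream [315.2 200.4] 274 [0.4205 0.0026] 
pink [354.8 202.5] 285 [ 0.4114 -0.1259] 
cruc [206.6 204.9] 167 [0.4113 0.349 ] 
redcap [430.2 193.9] 77 [ 0.4301 -0.3524] 
bluecap [272.1 205.5] 62 [0.4033 0.1345] 
redcapS [325.3 127.3] 99 [ 0.4319 -0.3558] 
bluecapS [314.7 228.4] 204 [0.4038 0.1327] 
creamS [314.5 213.3] 373 [0.4218 0.0013] 
pinkS [323.9 185.7] 332 [ 0.4117 -0.1222] 
crucS [293.8 331.2] 656 [0.4138 0.3436]
```

View pics/crop1.png

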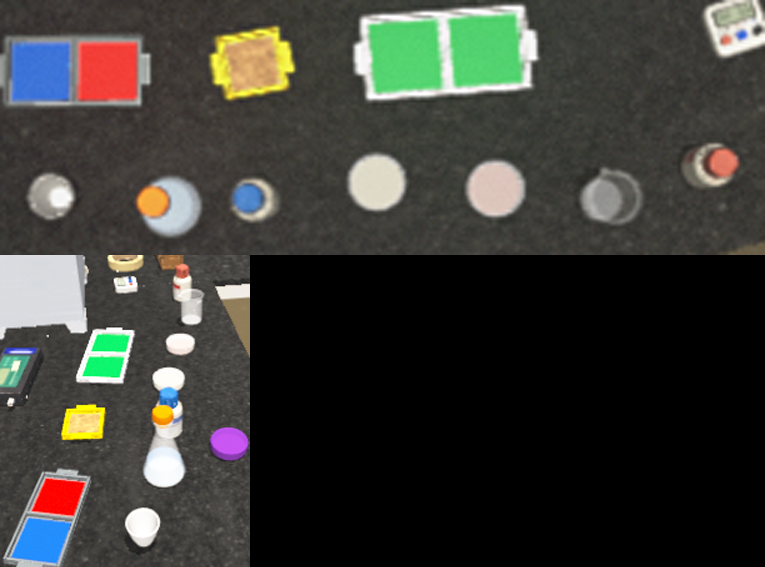

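The crop confirms the choice. The targets stand in one row, cream at crop (377,182), pink (496,188), blue cap (250,200), red cap (722,162), crucible (52,196). The flask and beaker sit between them. Moving over the crucible first.

{"api": "arm_command", "payload": {
  "series": [
    [-0.046,-0.015,0,0.14],
    [-0.092,-0.031,0,0.28],
    [-0.138,-0.046,0,0.42],
    [-0.184,-0.062,0,0.56],
    [-0.23,-0.077,0,0.7]
  ],
  "hand": 0.07,
  "grip_force": 25
}}

```text
time: 1.7
ee_pos: [0.3622, 0.3812, 0.2315]
tcp_rot: [180.0, -0.0, 122.2]
wrist_force: [0.1, 0.8, 0.1]
opening: 0.07
grasp_force: 0.0
```

Run:
```python
from h import *
o=bot.get_obs(); print({k:np.round(v,4) for k,v in o.items()})
c=bot.camera("side")
for p in [(249,175),(172,180),(251,170)]: print(p,np.round(at(c,p,0),3))
yaw=np.radians(o["tcp_rot"][2]); d=np.array([.412,.346])-o["ee_pos"][:2]
print("tool shift",np.cos(yaw)*d[0]+np.sin(yaw)*d[1],np.sin(yaw)*d[0]-np.cos(yaw)*d[1],"turn",yaw-np.pi/2)
```

```text
{'time': np.float64(1.7), 'q': array([4.645760e+01, 1.616700e+00, 6.583400e+00, 9.493310e+01,
       7.000000e-04, 1.042862e+02]), 'qd': array([-5.26799e+01,  6.84970e+00,  6.71750e+00, -1.64600e-01,
       -1.74000e-02,  2.73844e+01]), 'joint_efforts': array([ 7.02980e+00, -5.13469e+01,  4.51965e+01,  6.64000e-01,
       -3.73000e-02, -8.07100e-01]), 'ee_pos': array([0.3622, 0.3812, 0.2315]), 'tcp_rot': array([ 1.799677e+02, -8.900000e-03,  1.221713e+02]), 'wrist_force': array([0.103 , 0.7661, 0.1179]), 'torque': array([0.0938, 0.0032, 0.0058]), 'grasp_force': np.float64(0.0), 'opening': np.float64(0.07)}
(249, 175) [ 0.635 -0.174  0.   ]
(172, 180) [ 0.85  -0.126  0.   ]
(251, 170) [ 0.637 -0.202  0.   ]
tool shift -0.056255850342053236 0.023401665632173878 turn 0.5614956798360584
```

{"api": "arm_command", "payload": {
  "series": [
    [-0.03,0.012,0.02,0.14],
    [-0.058,0.023,0.05,0.28],
    [-0.058,0.023,0.09,0.42],
    [-0.058,0.023,0.13,0.567],
    [-0.058,0.023,0.13,0.567]
  ]
}}

```text
time: 2.25
ee_pos: [0.4093, 0.3438, 0.0959]
tcp_rot: [-179.6, 0.3, 89.8]
wrist_force: [-0.1, -0.7, -0.2]
opening: 0.0699
grasp_force: 0.0
```

Run:
```python
from h import *
c=bot.camera("side"); cv2.imwrite("pics/side2.png",c["color"])
o=bot.get_obs(); print(np.round(o["ee_pos"],4),np.round(o["tcp_rot"],2))
```

```text
[0.4104 0.3449 0.0996] [-1.798e+02  1.600e-01  9.017e+01]
```

View pics/side2.png

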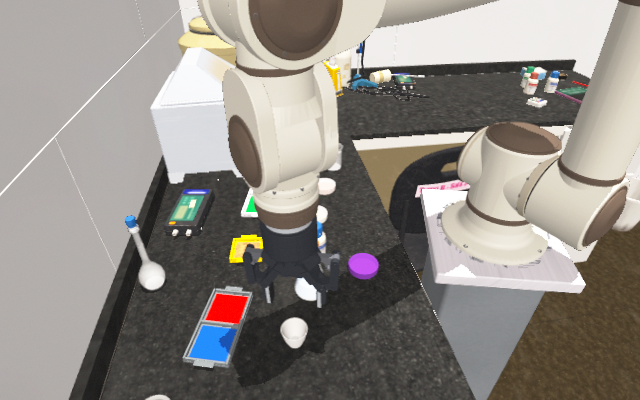

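The side view shows the open fingers at (270,295) and (322,300), straddling the crucible at (294,332). Descend and grip.

{"api": "arm_command", "payload": {
  "series": [
    [0,0.001,0.03,0],
    [0,0.001,0.06,0],
    [0,0.001,0.08,0],
    [0,0.001,0.084,0],
    [0,0.001,0.084,0]
  ]
}}

```text
time: 2.8
ee_pos: [0.4131, 0.3467, 0.0192]
tcp_rot: [179.9, -0.1, 90.2]
wrist_force: [-0.2, 0.5, 0.4]
opening: 0.0702
grasp_force: 0.0
```

{"api": "arm_command", "payload": {
  "series": [
    [0,0,0,0],
    [0,0,0,0],
    [0,0,0,0],
    [0,0,0,0],
    [0,0,0,0]
  ],
  "hand": 0.035,
  "grip_force": 25
}}

```text
time: 3.3
ee_pos: [0.4135, 0.3468, 0.0196]
tcp_rot: [179.9, -0.1, 90.0]
wrist_force: [-0.2, -0.3, 7.2]
opening: 0.042
grasp_force: 24.4
```

{"api": "arm_command", "payload": {
  "series": [
    [0,0,0,0],
    [0,0,-0.02,0],
    [0,0,-0.05,0],
    [0,0,-0.09,0],
    [0,0,-0.1,0]
  ]
}}

```text
time: 3.8
ee_pos: [0.414, 0.3472, 0.1228]
tcp_rot: [179.7, -0.3, 90.0]
wrist_force: [0.3, 0.1, -0.1]
opening: 0.0418
grasp_force: 25.5
```

{"api": "arm_command", "payload": {
  "series": [
    [-0.02,0.035,0,0],
    [-0.06,0.075,0,0],
    [-0.105,0.11,0,0],
    [-0.15,0.135,0,0],
    [-0.19,0.141,0,0]
  ]
}}

```text
time: 4.3
ee_pos: [0.5541, 0.1588, 0.1174]
tcp_rot: [179.9, -0.0, 90.0]
wrist_force: [1.6, -0.4, -0.6]
opening: 0.0417
grasp_force: 25.5
```

{"api": "arm_command", "payload": {
  "series": [
    [-0.014,0,0,0],
    [-0.019,0,0.02,0],
    [-0.019,0,0.045,0],
    [-0.019,0,0.06,0],
    [-0.019,0,0.06,0]
  ]
}}

```text
time: 4.8
ee_pos: [0.551, 0.1414, 0.0552]
tcp_rot: [-179.8, 0.0, 90.0]
wrist_force: [0.7, 0.3, -0.5]
opening: 0.0421
grasp_force: 25.5
```

Run:
```python
from h import *
c=bot.camera("side"); cv2.imwrite("pics/side3.png",cv2.resize(c["color"][150:350,150:400],None,fx=2.5,fy=2.5))
o=bot.get_obs(); print(np.round(o["ee_pos"],4),np.round(o["tcp_rot"],2))
```

```text
[0.5517 0.1416 0.0569] [-1.7992e+02  2.0000e-02  9.0040e+01]
```

View pics/side3.png

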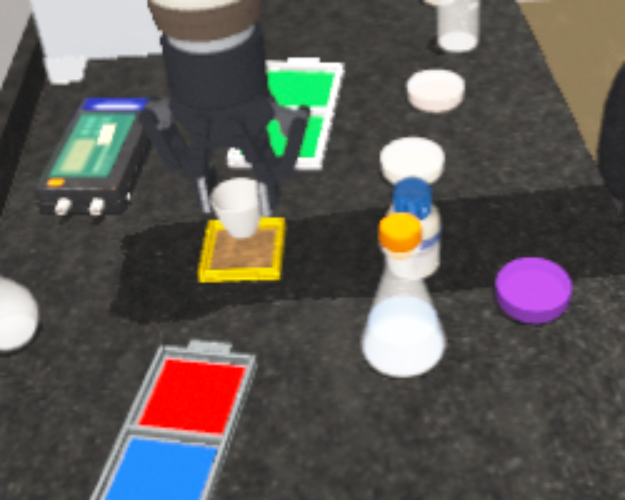

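Crucible hangs upright over the yellow tray. Lower and release.

{"api": "arm_command", "payload": {
  "series": [
    [-0.003,0.002,0.012,0],
    [-0.003,0.002,0.022,0],
    [-0.003,0.002,0.03,0],
    [-0.003,0.002,0.034,0],
    [-0.003,0.002,0.035,0]
  ]
}}

```text
time: 5.35
ee_pos: [0.5542, 0.1384, 0.0234]
tcp_rot: [180.0, -0.0, 90.0]
wrist_force: [-6.8, -0.9, 17.5]
opening: 0.042
grasp_force: 26.6
```

{"api": "arm_command", "payload": {
  "series": [
    [0,0,0,0],
    [0,0,0,0],
    [0,0,0,0],
    [0,0,0,0],
    [0,0,0,0]
  ]
}}

```text
time: 5.85
ee_pos: [0.5542, 0.1384, 0.0235]
tcp_rot: [180.0, -0.0, 90.0]
wrist_force: [-5.7, -0.9, 9.9]
opening: 0.042
grasp_force: 26.2
```

{"api": "arm_command", "payload": {
  "series": [
    [0,0,0,0],
    [0,0,0,0],
    [0,0,0,0],
    [0,0,-0.005,0],
    [0,0,-0.02,0]
  ],
  "hand": 0.068
}}

```text
time: 6.35
ee_pos: [0.5535, 0.138, 0.0415]
tcp_rot: [-179.9, 0.0, 90.0]
wrist_force: [-0.7, 0.1, 0.4]
opening: 0.0679
grasp_force: 0.0
```

{"api": "arm_command", "payload": {
  "series": [
    [0,0,-0.03,0],
    [0,0,-0.07,0],
    [0,-0.02,-0.1,0],
    [0,-0.06,-0.11,0],
    [0,-0.1,-0.11,0]
  ]
}}

```text
time: 6.85
ee_pos: [0.4544, 0.1385, 0.1555]
tcp_rot: [179.8, -0.1, 90.0]
wrist_force: [-0.4, 1.0, 0.4]
opening: 0.0679
grasp_force: 0.0
```

{"api": "arm_command", "payload": {
  "series": [
    [-0.004,-0.03,0,0],
    [-0.004,-0.05,0,0],
    [-0.004,-0.05,0,0],
    [-0.004,-0.05,0,0],
    [-0.004,-0.05,0,0]
  ]
}}

```text
time: 7.35
ee_pos: [0.4051, 0.1344, 0.1529]
tcp_rot: [179.9, -0.0, 90.0]
wrist_force: [0.1, 0.3, -0.4]
opening: 0.0682
grasp_force: 0.0
```

Run:
```python
from h import *
c=bot.camera("side"); cv2.imwrite("pics/side4.png",cv2.resize(c["color"][130:350,150:400],None,fx=2.5,fy=2.5))
o=bot.get_obs(); print(np.round(o["ee_pos"],4),np.round(o["tcp_rot"],2))
```

```text
[0.4051 0.1344 0.1525] [179.98  -0.    89.99]
```

View pics/side4.png

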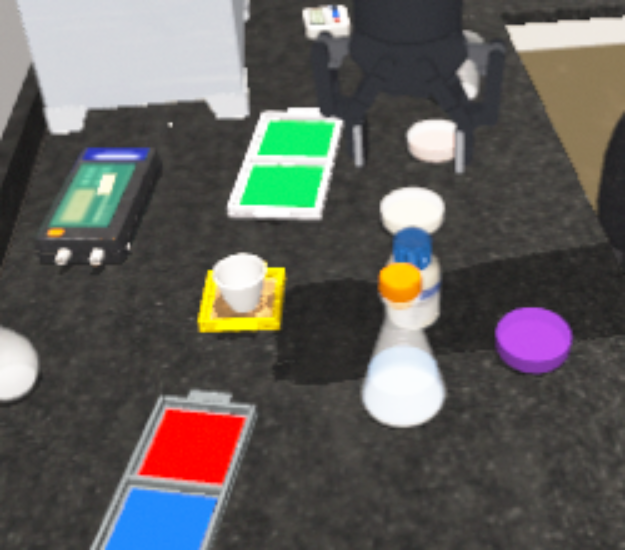

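Crucible sits flat in the yellow tray, crop (240,285). The fingers are centred over the blue bottle, cap at crop (412,248). Descend and grip.

{"api": "arm_command", "payload": {
  "series": [
    [0,-0.001,0.03,0],
    [0,-0.001,0.07,0],
    [0,-0.001,0.1,0],
    [0,-0.001,0.12,0],
    [0,-0.001,0.122,0]
  ]
}}

```text
time: 7.9
ee_pos: [0.4022, 0.1337, 0.0276]
tcp_rot: [-179.7, 0.1, 90.0]
wrist_force: [-0.4, -0.0, 0.1]
opening: 0.0681
grasp_force: 0.0
```

{"api": "arm_command", "payload": {
  "series": [
    [0,0,0,0],
    [0,0,0,0],
    [0,0,0,0],
    [0,0,0,0],
    [0,0,0,0]
  ],
  "hand": 0.03,
  "grip_force": 35
}}

```text
time: 8.4
ee_pos: [0.4044, 0.1346, 0.0316]
tcp_rot: [179.9, -0.0, 90.0]
wrist_force: [2.0, -0.9, 7.0]
opening: 0.0432
grasp_force: 36.5
```

{"api": "arm_command", "payload": {
  "series": [
    [0,0,0,0],
    [0,0,-0.02,0],
    [0,0,-0.05,0],
    [0,0,-0.09,0],
    [0,0,-0.12,0]
  ]
}}

```text
time: 8.9
ee_pos: [0.4033, 0.1343, 0.1525]
tcp_rot: [179.9, -0.0, 90.0]
wrist_force: [0.8, 0.4, -1.3]
opening: 0.043
grasp_force: 36.2
```

{"api": "arm_command", "payload": {
  "series": [
    [0.02,0.04,-0.01,0],
    [0.05,0.08,-0.01,0],
    [0.09,0.11,-0.01,0],
    [0.135,0.13,-0.01,0],
    [0.18,0.147,-0.01,0]
  ]
}}

```text
time: 9.4
ee_pos: [0.5513, 0.3158, 0.1598]
tcp_rot: [-180.0, 0.0, 90.0]
wrist_force: [0.8, -0.3, -1.2]
opening: 0.0429
grasp_force: 36.3
```

{"api": "arm_command", "payload": {
  "series": [
    [0.035,0,0,0],
    [0.056,0,0.02,0],
    [0.057,0,0.06,0],
    [0.057,0,0.09,0],
    [0.057,0,0.1,0]
  ]
}}

```text
time: 9.9
ee_pos: [0.5485, 0.3704, 0.0561]
tcp_rot: [-179.7, 0.2, 90.0]
wrist_force: [-0.1, -0.8, -0.9]
opening: 0.0432
grasp_force: 36.3
```

{"api": "arm_command", "payload": {
  "series": [
    [0,0,0,0],
    [0,0,0,0],
    [0,0,0,0],
    [0,0,0,0],
    [0,0,0,0]
  ]
}}

```text
time: 10.4
ee_pos: [0.5508, 0.3715, 0.0615]
tcp_rot: [179.9, -0.1, 90.0]
wrist_force: [-0.3, 0.0, -1.6]
opening: 0.0432
grasp_force: 36.4
```

Run:
```python
from h import *
c=bot.camera("side"); cv2.imwrite("pics/side5.png",cv2.resize(c["color"][170:400,120:370],None,fx=2.5,fy=2.5))
o=bot.get_obs(); print(np.round(o["ee_pos"],4),np.round(o["tcp_rot"],2))
```

```text
[0.5507 0.3714 0.0611] [ 1.7995e+02 -4.0000e-02  8.9990e+01]
```

View pics/side5.png

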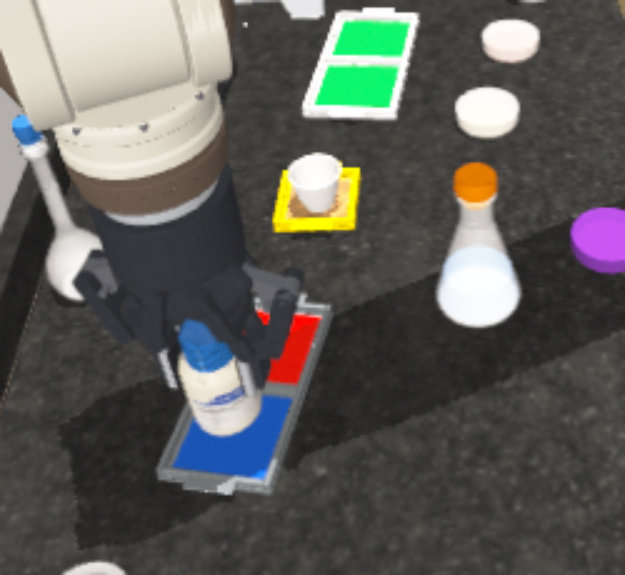

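Blue bottle hangs upright over the blue bay, crop (230,420). Lower and release.

{"api": "arm_command", "payload": {
  "series": [
    [0,0,0.008,0],
    [0,0,0.016,0],
    [0,0,0.022,0],
    [0,0,0.025,0],
    [0,0,0.025,0]
  ]
}}

```text
time: 10.95
ee_pos: [0.5501, 0.3711, 0.0357]
tcp_rot: [-180.0, 0.0, 90.0]
wrist_force: [-3.6, -2.2, 6.0]
opening: 0.0431
grasp_force: 36.9
```

{"api": "arm_command", "payload": {
  "series": [
    [0,0,0,0],
    [0,0,0,0],
    [0,0,0,0],
    [0,0,0,0],
    [0,0,0,0]
  ]
}}

```text
time: 11.45
ee_pos: [0.5501, 0.3711, 0.0357]
tcp_rot: [-180.0, 0.0, 90.0]
wrist_force: [-3.0, -2.3, 6.3]
opening: 0.0429
grasp_force: 36.9
```

{"api": "arm_command", "payload": {
  "series": [
    [0,0,0,0],
    [0,0,0,0],
    [0,0,0,0],
    [0,0,-0.01,0],
    [0,0,-0.04,0]
  ],
  "hand": 0.068
}}

```text
time: 11.95
ee_pos: [0.549, 0.3704, 0.073]
tcp_rot: [-179.8, 0.2, 90.0]
wrist_force: [0.4, -0.6, 0.4]
opening: 0.0679
grasp_force: 0.0
```

{"api": "arm_command", "payload": {
  "series": [
    [0,0,-0.04,0],
    [0,0,-0.08,0],
    [-0.03,0,-0.11,0],
    [-0.07,-0.02,-0.11,0],
    [-0.115,-0.04,-0.11,0]
  ]
}}

```text
time: 12.45
ee_pos: [0.5105, 0.2559, 0.1868]
tcp_rot: [179.9, -0.1, 90.1]
wrist_force: [0.8, -1.7, 0.3]
opening: 0.0682
grasp_force: 0.0
```

{"api": "arm_command", "payload": {
  "series": [
    [-0.045,-0.02,0,0],
    [-0.09,-0.04,0,0],
    [-0.135,-0.06,0,0],
    [-0.18,-0.08,0,0],
    [-0.225,-0.089,0,0]
  ],
  "hand": 0.08
}}

```text
time: 12.95
ee_pos: [0.4199, 0.03, 0.1864]
tcp_rot: [179.9, -0.0, 90.0]
wrist_force: [1.3, 0.4, 0.4]
opening: 0.08
grasp_force: 0.0
```

{"api": "arm_command", "payload": {
  "series": [
    [-0.029,0,0.02,0],
    [-0.029,0,0.06,0],
    [-0.029,0,0.09,0],
    [-0.029,0,0.11,0],
    [-0.029,0,0.11,0]
  ]
}}

```text
time: 13.45
ee_pos: [0.42, 0.0022, 0.0735]
tcp_rot: [-179.8, -0.0, 90.0]
wrist_force: [-0.3, 0.4, 0.0]
opening: 0.0797
grasp_force: 0.0
```

Run:
```python
from h import *
c=bot.camera("side"); cv2.imwrite("pics/side6.png",cv2.resize(c["color"][150:370,170:420],None,fx=2.5,fy=2.5))
o=bot.get_obs(); print(np.round(o["ee_pos"],4),np.round(o["tcp_rot"],2))
```

```text
[0.4209 0.0023 0.0753] [-179.93   -0.     89.99]
```

View pics/side6.png

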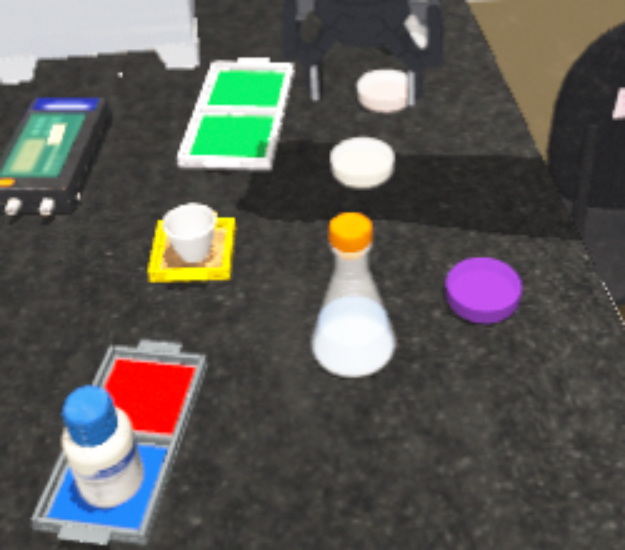

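Blue bottle stands in its bay, crop (105,455). The fingers straddle the cream dish, crop (362,162). Descend and grip its upper edge.

{"api": "arm_command", "payload": {
  "series": [
    [0,0,0.02,0],
    [0,0,0.04,0],
    [0,0,0.06,0],
    [0,0,0.07,0],
    [0,0,0.0715,0]
  ]
}}

```text
time: 14.0
ee_pos: [0.4215, 0.0024, 0.0041]
tcp_rot: [-180.0, -0.0, 90.0]
wrist_force: [-0.3, -0.5, 0.9]
opening: 0.0801
grasp_force: 0.0
```

{"api": "arm_command", "payload": {
  "series": [
    [0,0,0,0],
    [0,0,0,0],
    [0,0,0,0],
    [0,0,0,0],
    [0,0,0,0]
  ],
  "hand": 0.05,
  "grip_force": 25
}}

```text
time: 14.5
ee_pos: [0.4222, 0.0023, 0.0055]
tcp_rot: [179.9, -0.0, 90.0]
wrist_force: [-2.3, 0.2, 6.3]
opening: 0.0609
grasp_force: 26.4
```

{"api": "arm_command", "payload": {
  "series": [
    [0,0,0,0],
    [0,0,-0.01,0],
    [0,0,-0.03,0],
    [0,0,-0.06,0],
    [0,0,-0.07,0]
  ]
}}

```text
time: 15.0
ee_pos: [0.4229, 0.0023, 0.0776]
tcp_rot: [179.7, -0.0, 90.0]
wrist_force: [-0.8, 0.4, -0.8]
opening: 0.0605
grasp_force: 27.4
```

Run:
```python
from h import *
c=bot.camera("side"); cv2.imwrite("pics/side7.png",cv2.resize(c["color"][140:260,220:380],None,fx=4,fy=4))
o=bot.get_obs(); print(np.round(o["ee_pos"],4),np.round(o["tcp_rot"],2))
```

```text
[0.4232 0.0023 0.0778] [179.69   0.    90.  ]
```

View pics/side7.png

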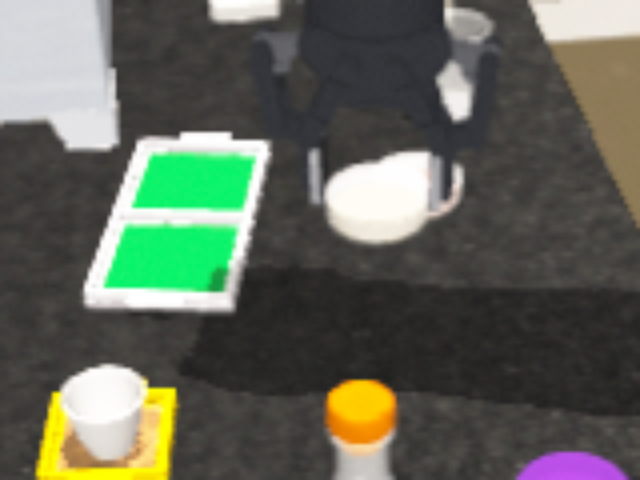

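Cream dish is held level, crop (377,203). Carry to the nearer green bay.

{"api": "arm_command", "payload": {
  "series": [
    [-0.01,0.03,0,0],
    [-0.02,0.07,0,0],
    [-0.03,0.11,0,0],
    [-0.034,0.137,0,0],
    [-0.034,0.138,0,0]
  ]
}}

```text
time: 15.55
ee_pos: [0.5615, -0.0323, 0.0723]
tcp_rot: [-180.0, 0.0, 90.0]
wrist_force: [-1.3, 0.7, -1.2]
opening: 0.0604
grasp_force: 27.5
```

{"api": "arm_command", "payload": {
  "series": [
    [0,0,0.015,0],
    [0,0,0.035,0],
    [0,0,0.05,0],
    [0,0,0.055,0],
    [0,0,0.055,0]
  ]
}}

```text
time: 16.05
ee_pos: [0.5583, -0.0316, 0.0178]
tcp_rot: [-179.9, -0.0, 90.0]
wrist_force: [0.4, 0.0, -0.3]
opening: 0.0609
grasp_force: 27.5
```

Run:
```python
from h import *
o=bot.get_obs(); print(np.round(o["ee_pos"],4),np.round(o["tcp_rot"],2),o["wrist_force"])
```

```text
[ 0.5583 -0.0316  0.0178] [-179.91   -0.     90.01] [ 0.43022081  0.02701994 -0.3418132 ]
```

{"api": "arm_command", "payload": {
  "series": [
    [0,0.001,0.003,0],
    [0,0.001,0.006,0],
    [0,0.001,0.0085,0],
    [0,0.001,0.0085,0],
    [0,0.001,0.0085,0]
  ]
}}

```text
time: 16.55
ee_pos: [0.5604, -0.0317, 0.0104]
tcp_rot: [180.0, -0.0, 90.0]
wrist_force: [0.1, 0.2, -1.1]
opening: 0.0607
grasp_force: 27.5
```

{"api": "arm_command", "payload": {
  "series": [
    [0,0,0.001,0],
    [0,0,0.0015,0],
    [0,0,0.0015,0],
    [0,0,0.0015,0],
    [0,0,0.0015,0]
  ]
}}

```text
time: 17.05
ee_pos: [0.5606, -0.0317, 0.0096]
tcp_rot: [180.0, 0.0, 90.0]
wrist_force: [-1.8, 0.9, 5.0]
opening: 0.0605
grasp_force: 28.0
```

{"api": "arm_command", "payload": {
  "series": [
    [0,0,0,0],
    [0,0,0,0],
    [0,0,0,0],
    [0,0,-0.005,0],
    [0,0,-0.03,0]
  ],
  "hand": 0.078
}}

```text
time: 17.55
ee_pos: [0.5586, -0.0316, 0.0367]
tcp_rot: [-179.7, -0.0, 90.0]
wrist_force: [1.0, -0.1, 0.4]
opening: 0.0778
grasp_force: 0.0
```

{"api": "arm_command", "payload": {
  "series": [
    [0,0,-0.03,0],
    [-0.02,-0.03,-0.05,0],
    [-0.05,-0.07,-0.05,0],
    [-0.08,-0.11,-0.05,0],
    [-0.093,-0.148,-0.05,0]
  ]
}}

```text
time: 18.05
ee_pos: [0.4109, -0.1261, 0.0892]
tcp_rot: [180.0, 0.0, 90.0]
wrist_force: [-0.4, -0.1, -0.4]
opening: 0.0781
grasp_force: 0.0
```

{"api": "arm_command", "payload": {
  "series": [
    [0,0,0,0],
    [0,0,0,0],
    [0,0,0,0],
    [0,0,0,0],
    [0,0,0,0]
  ],
  "hand": 0.08
}}

```text
time: 18.55
ee_pos: [0.4129, -0.1243, 0.0886]
tcp_rot: [-180.0, -0.0, 90.1]
wrist_force: [0.6, -0.1, 0.5]
opening: 0.0799
grasp_force: 0.0
```

Run:
```python
from m import *
t=bot.camera("top"); c=bot.camera("side"); cv2.imwrite("pics/side8.png",cv2.resize(c["color"][120:260,220:380],None,fx=4,fy=4))
o=bot.get_obs(); print(np.round(o["ee_pos"],4),np.round(o["tcp_rot"],2))
p,_,a=blob(t["color"],(0,0,150),(40,90,255),(314,145,337,172)); print(p,a,p is not None and at(t,p,.022))
```

```text
[ 0.4127 -0.1244  0.0886] [-1.7997e+02 -1.0000e-02  9.0050e+01]
[324.73059361 158.47031963] 219 [ 0.55640414 -0.03114001  0.022     ]
```

View pics/side8.png

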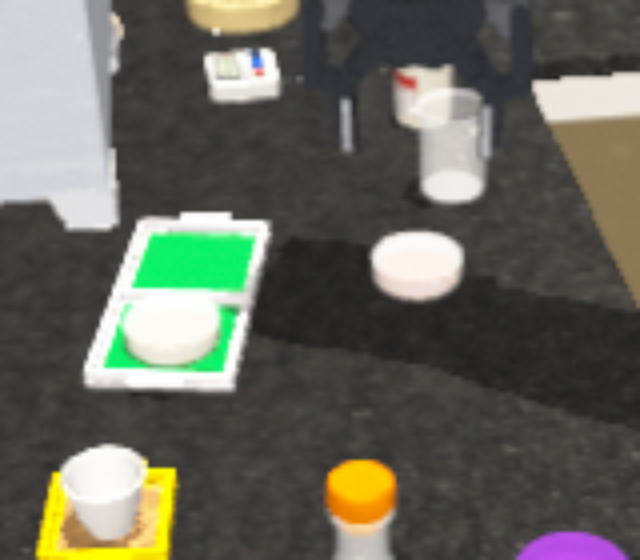

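Cream lies in the nearer bay, crop (172,330). The fingers are over the pink dish at (418,265). Same grip again.

{"api": "arm_command", "payload": {
  "series": [
    [-0.0005,-0.001,0.025,0],
    [-0.0005,-0.001,0.05,0],
    [-0.0005,-0.001,0.075,0],
    [-0.0005,-0.001,0.084,0],
    [-0.0005,-0.001,0.0845,0]
  ]
}}

```text
time: 19.15
ee_pos: [0.4107, -0.1249, 0.0033]
tcp_rot: [-179.9, -0.0, 90.0]
wrist_force: [-1.3, 0.7, 0.5]
opening: 0.0796
grasp_force: 0.0
```

{"api": "arm_command", "payload": {
  "series": [
    [0,0,0,0],
    [0,0,0,0],
    [0,0,0,0],
    [0,0,0,0],
    [0,0,0,0]
  ],
  "hand": 0.05
}}

```text
time: 19.65
ee_pos: [0.4122, -0.1254, 0.0058]
tcp_rot: [179.9, 0.0, 90.0]
wrist_force: [-1.4, 0.9, 6.6]
opening: 0.0609
grasp_force: 27.4
```

{"api": "arm_command", "payload": {
  "series": [
    [0,0,0,0],
    [0,0,-0.01,0],
    [0,0,-0.03,0],
    [0,0,-0.05,0],
    [0,0,-0.05,0]
  ]
}}

```text
time: 20.15
ee_pos: [0.4131, -0.1258, 0.0577]
tcp_rot: [179.7, 0.1, 90.0]
wrist_force: [1.6, 1.0, -0.1]
opening: 0.0607
grasp_force: 27.3
```

{"api": "arm_command", "payload": {
  "series": [
    [0.002,0.03,0,0],
    [0.004,0.07,0,0],
    [0.004,0.11,0,0],
    [0.004,0.145,0,0],
    [0.004,0.152,0,0]
  ]
}}

```text
time: 20.65
ee_pos: [0.566, -0.121, 0.0533]
tcp_rot: [180.0, -0.0, 90.0]
wrist_force: [-0.3, 0.6, -0.7]
opening: 0.0607
grasp_force: 27.4
```

{"api": "arm_command", "payload": {
  "series": [
    [0,0,0,0],
    [0,0,0.015,0],
    [0,0,0.03,0],
    [0,0,0.036,0],
    [0,0,0.036,0]
  ]
}}

```text
time: 21.15
ee_pos: [0.5618, -0.1211, 0.0167]
tcp_rot: [-179.9, -0.0, 90.0]
wrist_force: [0.4, 0.8, 0.4]
opening: 0.0608
grasp_force: 27.4
```

{"api": "arm_command", "payload": {
  "series": [
    [0,0.001,0.003,0],
    [0,0.001,0.006,0],
    [0,0.001,0.009,0],
    [0,0.001,0.0098,0],
    [0,0.001,0.0098,0]
  ]
}}

```text
time: 21.65
ee_pos: [0.5648, -0.1213, 0.0099]
tcp_rot: [179.9, 0.0, 90.0]
wrist_force: [-3.6, 0.8, 8.9]
opening: 0.0605
grasp_force: 28.2
```

{"api": "arm_command", "payload": {
  "series": [
    [0,0,0,0],
    [0,0,0,0],
    [0,0,0,0],
    [0,0,0,0],
    [0,0,0,0]
  ]
}}

```text
time: 22.15
ee_pos: [0.5647, -0.1213, 0.0098]
tcp_rot: [179.9, 0.0, 90.0]
wrist_force: [-4.5, 0.6, 9.8]
opening: 0.0605
grasp_force: 28.2
```

{"api": "arm_command", "payload": {
  "series": [
    [0,0,0,0],
    [0,0,0,0],
    [0,0,0,0],
    [0,0,-0.005,0],
    [0,0,-0.03,0]
  ],
  "hand": 0.078
}}

```text
time: 22.65
ee_pos: [0.5626, -0.1209, 0.0362]
tcp_rot: [-179.7, -0.1, 90.0]
wrist_force: [0.5, -0.6, 0.1]
opening: 0.0784
grasp_force: 0.0
```

{"api": "arm_command", "payload": {
  "series": [
    [0,-0.01,-0.03,0],
    [0,-0.04,-0.06,0],
    [0,-0.07,-0.09,0],
    [-0.02,-0.1,-0.115,0],
    [-0.06,-0.12,-0.115,0]
  ]
}}

```text
time: 23.15
ee_pos: [0.4444, -0.1808, 0.158]
tcp_rot: [179.7, 0.1, 90.2]
wrist_force: [0.4, -0.7, 0.1]
opening: 0.0782
grasp_force: 0.0
```

{"api": "arm_command", "payload": {
  "series": [
    [-0.045,-0.014,0,0],
    [-0.09,-0.014,0,0],
    [-0.135,-0.014,0,0],
    [-0.173,-0.014,0,0],
    [-0.173,-0.014,0,0]
  ],
  "hand": 0.07
}}

```text
time: 23.65
ee_pos: [0.4297, -0.3579, 0.1529]
tcp_rot: [-180.0, 0.0, 89.8]
wrist_force: [-0.7, 0.2, -0.7]
opening: 0.0699
grasp_force: 0.0
```

Run:
```python
from m import *
c=bot.camera("side"); cv2.imwrite("pics/side9.png",cv2.resize(c["color"][80:240,220:380],None,fx=3.5,fy=3.5))
o=bot.get_obs(); print(np.round(o["ee_pos"],4),np.round(o["tcp_rot"],2))
```

```text
[ 0.4298 -0.356   0.153 ] [-1.7996e+02 -3.0000e-02  8.9830e+01]
```

View pics/side9.png

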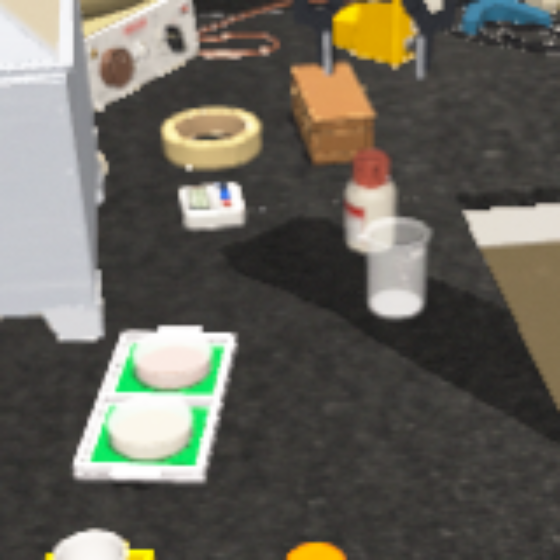

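Both dishes lie in their bays, crop (172,358) and (150,428). The fingers are over the red bottle (371,200). Descend and grip.

{"api": "arm_command", "payload": {
  "series": [
    [0.001,0.001,0.03,0],
    [0.001,0.001,0.07,0],
    [0.001,0.001,0.1,0],
    [0.001,0.001,0.12,0],
    [0.001,0.001,0.122,0]
  ]
}}

```text
time: 24.2
ee_pos: [0.4303, -0.3512, 0.029]
tcp_rot: [-179.8, -0.2, 90.1]
wrist_force: [-0.8, -0.6, 0.2]
opening: 0.0698
grasp_force: 0.0
```

{"api": "arm_command", "payload": {
  "series": [
    [0,0,0,0],
    [0,0,0,0],
    [0,0,0,0],
    [0,0,0,0],
    [0,0,0,0]
  ],
  "hand": 0.03,
  "grip_force": 35
}}

```text
time: 24.7
ee_pos: [0.4324, -0.3537, 0.0334]
tcp_rot: [179.9, 0.1, 90.0]
wrist_force: [0.9, 1.0, 7.4]
opening: 0.0428
grasp_force: 36.3
```

{"api": "arm_command", "payload": {
  "series": [
    [0,0,0,0],
    [0,0,-0.02,0],
    [0,0,-0.05,0],
    [0,0,-0.09,0],
    [0,0,-0.13,0]
  ]
}}

```text
time: 25.2
ee_pos: [0.4311, -0.353, 0.1632]
tcp_rot: [-180.0, -0.0, 90.0]
wrist_force: [-0.4, -0.7, -1.1]
opening: 0.0429
grasp_force: 36.2
```

{"api": "arm_command", "payload": {
  "series": [
    [0.03,0.005,0,0],
    [0.075,0.015,0,0],
    [0.12,0.025,0,0],
    [0.165,0.035,0,0],
    [0.21,0.045,0,0]
  ]
}}

```text
time: 25.7
ee_pos: [0.4765, -0.1416, 0.1622]
tcp_rot: [179.9, 0.0, 90.0]
wrist_force: [0.9, -0.3, -1.2]
opening: 0.0425
grasp_force: 36.2
```

{"api": "arm_command", "payload": {
  "series": [
    [0.045,0.01,0,0],
    [0.09,0.025,0,0],
    [0.135,0.04,0,0],
    [0.18,0.055,0,0],
    [0.225,0.07,0,0]
  ]
}}

```text
time: 26.2
ee_pos: [0.5468, 0.0838, 0.1622]
tcp_rot: [179.9, -0.0, 90.0]
wrist_force: [0.5, -0.7, -0.5]
opening: 0.043
grasp_force: 36.2
```

{"api": "arm_command", "payload": {
  "series": [
    [0.045,0.003,0,0],
    [0.09,0.004,0,0],
    [0.135,0.004,0,0],
    [0.18,0.004,0,0],
    [0.214,0.004,0,0]
  ]
}}

```text
time: 26.7
ee_pos: [0.55, 0.2984, 0.1618]
tcp_rot: [180.0, -0.0, 90.1]
wrist_force: [0.3, -0.7, -1.5]
opening: 0.0429
grasp_force: 36.2
```

{"api": "arm_command", "payload": {
  "series": [
    [0,0,0.01,0],
    [0,0,0.04,0],
    [0,0,0.07,0],
    [0,0,0.095,0],
    [0,0,0.1,0]
  ]
}}

```text
time: 27.2
ee_pos: [0.5489, 0.2945, 0.0583]
tcp_rot: [-179.8, 0.1, 90.0]
wrist_force: [-1.1, -0.3, -1.3]
opening: 0.0431
grasp_force: 36.2
```

Run:
```python
from m import *
c=bot.camera("side"); cv2.imwrite("pics/side10.png",cv2.resize(c["color"][170:400,120:370],None,fx=2.5,fy=2.5))
o=bot.get_obs(); print(np.round(o["ee_pos"],4),np.round(o["tcp_rot"],2))
```

```text
[0.5494 0.2948 0.0594] [-1.7982e+02  1.0000e-01  8.9980e+01]
```

View pics/side10.png

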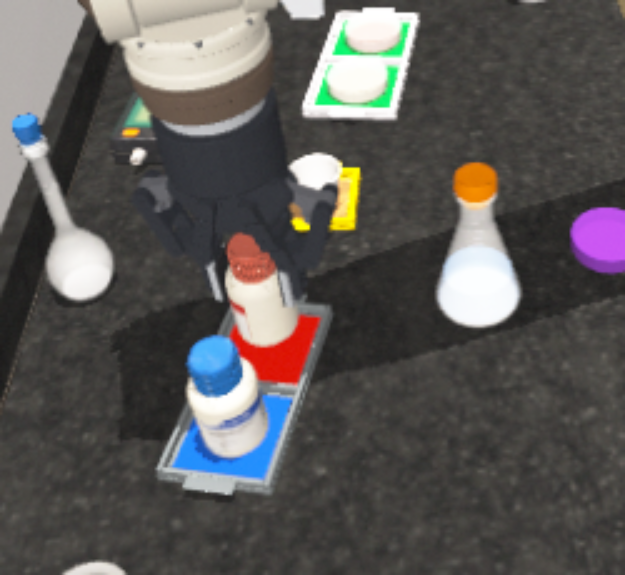

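Red bottle hangs upright over the red bay, crop (265,330). Lower and release.

{"api": "arm_command", "payload": {
  "series": [
    [0,0.001,0.008,0],
    [0,0.001,0.016,0],
    [0,0.001,0.021,0],
    [0,0.001,0.0245,0],
    [0,0.001,0.0245,0]
  ]
}}

```text
time: 27.75
ee_pos: [0.5516, 0.2959, 0.0376]
tcp_rot: [180.0, -0.0, 90.0]
wrist_force: [0.1, 0.2, -1.4]
opening: 0.0428
grasp_force: 36.3
```

{"api": "arm_command", "payload": {
  "series": [
    [0,0,0,0],
    [0,0,0,0],
    [0,0,0,0],
    [0,0,0,0],
    [0,0,0,0]
  ]
}}

```text
time: 28.25
ee_pos: [0.5516, 0.296, 0.0375]
tcp_rot: [180.0, -0.0, 90.0]
wrist_force: [0.2, -0.1, 5.2]
opening: 0.0429
grasp_force: 36.8
```

Contact is felt. Open and back away, clear of the view.

{"api": "arm_command", "payload": {
  "series": [
    [0,0,0,0],
    [0,0,0,0],
    [0,0,0,0],
    [0,0,-0.01,0],
    [0,0,-0.04,0]
  ],
  "hand": 0.068
}}

```text
time: 28.75
ee_pos: [0.5499, 0.2949, 0.0748]
tcp_rot: [-179.7, 0.1, 90.0]
wrist_force: [-0.2, -0.1, 0.8]
opening: 0.0679
grasp_force: 0.0
```

{"api": "arm_command", "payload": {
  "series": [
    [0,0,-0.04,0],
    [0,0,-0.08,0],
    [0,0,-0.12,0],
    [0,-0.02,-0.15,0],
    [0,-0.06,-0.15,0]
  ]
}}

```text
time: 29.25
ee_pos: [0.4933, 0.2963, 0.2318]
tcp_rot: [179.6, -0.2, 89.9]
wrist_force: [-1.1, 0.0, 0.1]
opening: 0.0682
grasp_force: 0.0
```

{"api": "arm_command", "payload": {
  "series": [
    [0.02,-0.04,0,0],
    [0.05,-0.07,0,0],
    [0.09,-0.1,0,0],
    [0.13,-0.13,0,0],
    [0.17,-0.15,0,0]
  ]
}}

```text
time: 29.75
ee_pos: [0.3394, 0.467, 0.2285]
tcp_rot: [180.0, -0.1, 90.0]
wrist_force: [1.0, 0.4, 0.7]
opening: 0.0679
grasp_force: 0.0
```

{"api": "arm_command", "payload": {
  "series": [
    [0,0,0,0],
    [0,0,0,0],
    [0,0,0,0],
    [0,0,0,0],
    [0,0,0,0]
  ]
}}

```text
time: 30.25
ee_pos: [0.3421, 0.465, 0.2273]
tcp_rot: [180.0, -0.0, 89.9]
wrist_force: [-0.1, 0.1, 0.3]
opening: 0.0679
grasp_force: 0.0
```

Run:
```python
from m import *
t=bot.camera("top"); c=bot.camera("side")
I=t["color"]; a=cv2.resize(I[140:225,190:445],None,fx=3,fy=3); b=c["color"][115:365,150:450]
o=np.zeros((505,765,3),'u1'); o[:255]=a; o[255:,:300]=b; cv2.imwrite("pics/end.png",o)
for n,lo,hi,box,z in [('cream',(0,0,150),(40,90,255),(314,147,337,170),.022),('pink',(0,0,130),(179,90,255),(341,145,363,167),.022),('cruc',(0,0,130),(179,60,255),(262,150,285,172),.043)]:
    p,_,A=blob(I,lo,hi,box); print(n,A,p is not None and at(t,p,z))
for n,lo,hi,box,z in [('redcap',(0,120,60),(10,255,255),(210,260,235,283),.079),('bluecap',(100,120,60),(125,255,255),(193,300,220,330),.079)]:
    p,_,A=blob(c["color"],lo,hi,box); print(n,A,p is not None and at(c,p,z))
```

```text
cream 219 [ 0.55640414 -0.03114001  0.022     ]
pink 287 [ 0.56177399 -0.12108846  0.022     ]
cruc 152 [0.55222316 0.14003655 0.043     ]
redcap 210 [0.5535715  0.28756447 0.079     ]
bluecap 409 [0.54925434 0.37133253 0.079     ]
```

View pics/end.png

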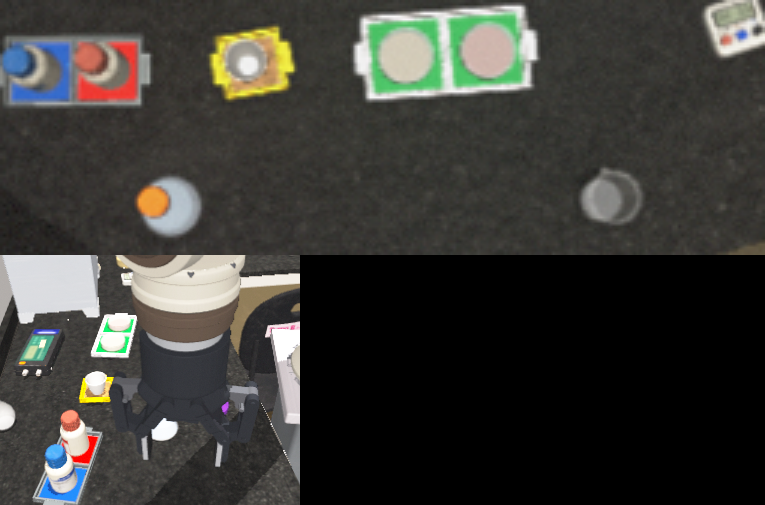

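All five things stand or lie in their bays, and the flask and beaker are unmoved, at (171,205) and (612,197) in the composite. Handing in.

```bash
python3 -c "
from workcell import bot
print(bot.job_done())"
```

```text
the job is handed in; nothing more can be done
None
```

I handed the job in at about 30 s. The last pictures show both bottles, both dishes and the crucible resting in their bays, and the beaker and flask where they stood. `job_done()` returned no verdict.

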